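# Slide the glazed bottle vase into the free drying bay

## Task

Push the tall bottle vase that stands loose on the bench into the free wooden drying bay, until its foot is against the back stop, and leave it standing there upright. The glaze is still soft: touch the vase only on its bare clay foot, never on the blue glaze, and slide it steadily over the bench without tipping, lifting or carrying it. Leave the vase in the other bay and the other things on the bench where they are.

Things in the scene. Friction and masses are not known exactly. Their poses are not given: they have to be found in the camera images.
- vase: the loose tall bottle vase to push, 200 mm tall, 0.3 to 0.65 kg, round; origin at the centre of its underside, z up. Its bottom 40 mm is the foot: bare terracotta, a straight cylinder 60 mm in diameter, the only part to touch. Pushed below about 25 mm it slides, pushed high it tips. A gripper pointing straight down would hit the glaze with its housing, so lean it back from the vase
- vase_glaze: the soft blue-glazed part of that vase, 40 to 200 mm above its underside, not to be touched; fixed to the foot, same origin and axes as the vase. It narrows upwards: diameter 57 mm at height 40, 54 at 70, 46 at 100, 28 at 130, 21 at 150 to 182, 29 at the lip
- bay_free: a U of wood strips 22 mm high, 14 wide, fixed to the bench, the bench its floor (no sill). Origin on the bench where a foot's centre stands when against the back stop, mid-bay; x points into the bay, y across. Back stop's face at x = +30 mm, side strips' inner faces at y = +-42, reaching out to x = -20, where it is open, to the robot's right (within 15 deg). Nearer or farther than the taken bay
- bay_taken: the other drying bay, same make, origin and axes, with a vase already standing in it. Either bay may be the one nearer the robot
- mate: the vase standing in the taken bay, same size and shape as the loose one, origin at the centre of its underside; to be left alone
- bowl: a terracotta bowl, 110 mm across and 50 mm high, standing behind the bays' back stops, origin at the centre of its underside; to be left alone
- jar: a squat white jar with a cork lid, 64 mm across and 85 mm high, standing behind the bays' back stops, origin at the centre of its underside; to be left alone
- brush: a glazing brush lying on the far side of the bench, to be left alone

How it is judged:
At the end, for the whole second after the job is handed in: The vase stands upright (within 3 degrees) and at rest on the bench in the free bay, between its side strips, its foot within 6 mm of the back stop; the other vase is where it was (within 15 mm) (x of vase in the frame of bay_free between -0.006 and 0.004 m and y of vase in the frame of bay_free between -0.016 and 0.016 m and height (world z) of vase below 0.004 m and angle between vase's own z axis and vertical below 0.05 rad and linear speed of vase below 0.02 m/s and distance of mate from where it was at the start of the episode below 0.015 m); the robot touches nothing.
It fails at once if the vase is lifted off the bench (its underside centre more than 12 mm up) (height (world z) of vase above 0.012 m).
It fails at once if the vase tips by more than 14 degrees (angle between vase's own z axis and vertical above 0.25 rad).
It fails at once if the soft glaze is touched (contact force between any of the fingers, the arm and vase_glaze above 0.3 N).
It fails at once if the vase is shoved or flung (faster than 0.4 m/s) (linear speed of vase above 0.4 m/s).
It fails at once if the vase in the other bay, the bowl, the jar or the brush is pushed away (more than 15 mm) (distance of any of mate, bowl, jar, brush from where it was at the start of the episode above 0.015 m).
It also fails if it takes over 51 s, if anything falls off the work surface, if the arm or the gripper's body presses on something with over 40 N, if the wrist force passes 120 N, or if a joint passes its speed limit or range.

## Robot

A 6-joint arm with a two-finger parallel gripper is mounted at the origin on the work surface. World frame = base frame: x ahead of the robot, y to its left, z up, the work surface at z = 0. Lengths are in m, angles in rad, forces in N, time in s.
With the tool pointing down it reaches from about 0.3 to 1 m from the base axis. Payload 5.1 kg.
Tool frame: the origin (TCP) lies midway between the tips of the shut fingers; the grasp point (between the pads) lies 19 mm behind it (env.grip_depth is the distance from the TCP to the grasp point, in m); z points along the fingers, y is the line along which they close (so a half turn about z gives the same grasp; the last joint's range is limited). The gripper opens to 95 mm and grips with 3 to 60 N. Pads are 20 mm wide; open, the fingers measure 119 mm over their backs; the gripper's body (75 mm by 180 mm) begins 59 mm behind the grasp point.
Start: joints at [1.124, 0.124, 1.65, -0, 1.367, -0.083], TCP at [0.231, 0.607, 0.215] pointing down, gripper open.
Joint ranges: [-2.61, 2.61], [-1.02, 2.33], [0.03, 2.71], [-1.35, 4.49], [0.32, 2.68], [-2.91, 2.91]. Speed limits (rad/s): [2.57, 2.57, 3.14, 3.14, 3.14, 3.14].

## Interface

Orientations are given as [roll, pitch, yaw] about the fixed x, y, z axes, in that order (R = Rz(yaw) Ry(pitch) Rx(roll)).
In Python, from station import readout, camera, env, spotter gives the robot as it stands. The module is installed in compiled form; this text tells all that it offers.
- The arm moves only by the tool apply_moves, never from a script. Its argument "commands" is a list of rows, each a list of 7 numbers: the shift along the world's x, y, z in m, then the turn, a rotation vector about the world's x, y, z in rad, then the opening in per cent of the stroke, from 0 (shut) to 100 (fully open). A call has 1 to 12 rows; each row shifts and turns the commanded pose from where the row before left it; what a row does not reach is not made up. A row lasts 1/10 s, in which the tool goes at most 50 mm and 8.59 degrees, less where a joint would pass 70% of its speed; a pose out of reach is approached as far as the arm can. A call with a gripper value outside its range is refused whole. The fingers move at their own pace and stop on an object; "newtons" is the grip in N (left out, the last holds). Time passes only in rows, so rows that do not move let the fingers close. It gives the time, the measured TCP pose, the force, the opening and the grip force at its end, in the units of the state.
- readout.get_state(): the state, without advancing time (a new reading comes with each control period).
- camera(name): name is "side" or "top" or "wrist"; returns a dict with "pixels" (400x640x3 uint8, blue, green, red), "z_map" (400x640 float32, m along the optical axis (not along the pixel's ray), 0 where there is no reading), "fx", "fy", "cx", "cy" (pixels), "eye" and "orientation" of the camera in the world; the wrist camera has in their place "hand_eye" (4x4, takes a point from camera to tool coordinates, whose origin is the TCP and whose axes are the flange's). Camera axes: x right, y up, looking along -z (the intrinsics and any distortion apply to the point x, -y, -z); pixel columns grow to the right and rows downward; lengths in m; the calibration is good to about 2 mm. A picture is of the moment at which its call begins: read the wrist's pose just before it.
- env.finish_job(): hands the job in; it is judged then, once.
Trained networks look in a picture, given as the dict that the camera call returned (one of the last four; its "shot" number tells which), for a name from the list of things; names that differ only in an ending like _2 or _b are one class to them, and where a whole thing is asked for, a point or a joint stands for the part that bears it (a point fixed in the world has none). Each returns a list of dicts, best first, with "conf" (0 to 1); they miss things now and then, are a little off and sometimes report something else, mostly with a low value. They report only what shows in the picture. A call takes as long as a camera call.
- spotter.silhouettes(picture, target): "mask" (400x640 bool, what is visible of it) and "position" ([row, column] in pixels, amid what is visible of it).
The state is a dict: "t": time; "joint_positions": joint angles; "qd": joint speeds; "tau": joint torques, N m; "eef_pos": TCP position; "eef_rot": TCP orientation; "contact_force": force on the tool from outside, world axes, zero at the start; "ft_torque": the same for the moment, N m; "finger_gap": finger opening in m; "finger_force": force on a finger pad.
Only numpy, scipy, OpenCV 4.12 (cv2) and the standard library are available. Lean on these libraries where they do the work, as an engineer would, in place of code of your own. Each camera call takes 0.05 s, during which the arm holds its last target. There are 200 camera calls.

## Working session

There is one attempt and no reset: what is moved stays moved. The work goes in short steps, Python scripts to look and compute and a tool call to move; the robot and the scene stay as the last step left them, time stands still between calls to the robot, and variables do not carry over. Pictures are saved under pics/ and viewed, at most 10 in all, crops included, and the job is handed in when it is done.

Besides the shell and the picture viewer there is one more tool, called as name(argument=value, ...) on one line, values as JSON. apply_moves: Moves the arm, as the interface text tells. Its arguments: {"type":"object","properties":{"commands":{"type":"array","items":{"type":"array","items":{"type":"number"}}},"newtons":{"type":"number"}},"required":["commands"]}

```bash
mkdir -p pics; cat >h.py <<'E'
import numpy as np,cv2
from scipy.spatial.transform import Rotation as R
from station import readout,camera,env,spotter
def cloud(p):
    v,u=np.mgrid[0:400,0:640]; z=p["z_map"]
    c=np.stack([(u-p["cx"])/p["fx"]*z,-(v-p["cy"])/p["fy"]*z,-z],-1)
    o=np.array(p["orientation"],float)
    M=o if o.shape==(3,3) else (R.from_euler('xyz',o).as_matrix() if o.size==3 else R.from_quat(o).as_matrix())
    return c@M.T+np.array(p["eye"])
E
python3 - <<'E'
from h import *
s=readout.get_state();print(s)
ims=[]
for n in("top","side"):
    p=camera(n);print(n,{k:v for k,v in p.items() if k not in("pixels","z_map")})
    cv2.imwrite(f"pics/{n}0.png",p["pixels"])
    W=cloud(p)
    for t in("vase","vase_glaze","mate","bay_free","bay_taken","bowl","jar","brush"):
        for d in spotter.silhouettes(p,t)[:3]:
            m=d["mask"]&(p["z_map"]>0)
            if m.sum()==0: continue
            q=W[m];print(t,round(d["conf"],2),np.round(d["position"]),m.sum(),"med",np.median(q,0).round(3),"lo",np.percentile(q,2,axis=0).round(3),"hi",np.percentile(q,98,axis=0).round(3))
E
```

```text
{'t': 0.0, 'joint_positions': array([ 1.12438117e+00,  1.24522286e-01,  1.65164368e+00, -4.49154233e-06,
        1.36748951e+00, -8.25734002e-02]), 'qd': array([ 0.00057428, -0.00033613,  0.0023579 ,  0.00103065,  0.00099482,
       -0.00048358]), 'tau': array([ 5.57737676e-04, -4.17616653e+01, -3.59923339e+01,  7.75690447e-02,
        4.93666541e-02, -1.70980497e-04]), 'eef_pos': array([0.23105336, 0.60687485, 0.21339385]), 'eef_rot': array([-3.13953650e+00, -1.65758084e-04,  2.77775164e+00]), 'contact_force': array([-0.18537869, -0.12625291,  0.29995446]), 'ft_torque': array([-0.01638588, -0.02547937, -0.0629584 ]), 'finger_force': 0.0, 'finger_gap': 0.0949967238186143}
top {'fx': 462.5795072026701, 'fy': 462.5795072026701, 'cx': 319.82277962718996, 'cy': 200.8452193766629, 'eye': array([0.35770283, 0.08352869, 1.12559269]), 'orientation': array([ 0.21478598, -0.00166363, -1.60587147]), 'shot': 1}
vase 0.87 [225. 417.] 800 med [ 0.511 -0.148  0.108] lo [ 0.49  -0.18   0.004] hi [ 0.539 -0.129  0.203]
vase_glaze 0.77 [228. 425.] 661 med [ 0.511 -0.148  0.115] lo [ 0.492 -0.171  0.04
[... 1093 characters left out ...]
. 290.] 1622 med [0.534 0.094 0.087] lo [ 0.505  0.08  -0.003] hi [0.559 0.166 0.198]
bay_free 0.7 [196. 356.] 757 med [0.674 0.128 0.017] lo [ 0.621  0.076 -0.001] hi [0.731 0.144 0.02 ]
bay_free 0.68 [303. 275.] 1616 med [ 0.52  -0.171  0.113] lo [ 0.496 -0.186  0.043] hi [ 0.542 -0.15   0.198]
bay_taken 0.56 [197. 271.] 565 med [0.493 0.127 0.018] lo [ 0.467  0.084 -0.005] hi [0.583 0.167 0.036]
bowl 0.92 [129. 326.] 1123 med [0.615 0.345 0.027] lo [0.566 0.272 0.001] hi [0.663 0.373 0.047]
jar 0.83 [129. 265.] 895 med [0.465 0.302 0.057] lo [0.435 0.292 0.001] hi [0.491 0.346 0.083]
brush 0.77 [300. 426.] 1696 med [ 0.779 -0.128  0.015] lo [ 0.762 -0.238  0.006] hi [ 0.8   -0.048  0.019]
```

```bash
python3 - <<'E'
from h import *
from scipy.optimize import least_squares
import numpy as np
def prof(z): return np.interp(z,[0,.04,.0401,.07,.1,.13,.15,.182,.2],[.03,.03,.0285,.027,.023,.014,.0105,.0105,.0145])
for n in("top","side"):
    p=camera(n);W=cloud(p)
    for t in("vase","mate"):
        d=spotter.silhouettes(p,t)[0];m=cv2.erode(d["mask"].astype(np.uint8),np.ones((3,3)))>0
        q=W[m&(p["z_map"]>0)];q=q[(q[:,2]>.01)&(q[:,2]<.18)]
        f=least_squares(lambda c:np.hypot(q[:,0]-c[0],q[:,1]-c[1])-prof(q[:,2]),np.median(q[:,:2],0),loss="soft_l1",f_scale=.002)
        print(n,t,f.x.round(4),np.median(abs(f.fun)).round(4))
    for t in("bay_free","bay_taken"):
        d=spotter.silhouettes(p,t)[0]; q=W[d["mask"]&(p["z_map"]>0)]
        zt=np.percentile(q[:,2],70); s=q[(abs(q[:,2]-zt)<.004)][:,:2].astype(np.float32)
        r=cv2.minAreaRect(s);print(n,t,zt.round(4),len(s),r, cv2.boxPoints(r).round(4).tolist())
a=cv2.imread("pics/top0.png")[100:300,170:490];b=cv2.imread("pics/side0.png")[110:390,180:500]
cv2.imwrite("pics/a.png",cv2.resize(a,None,fx=2.5,fy=2.5,interpolation=2));cv2.imwrite("pics/b.png",cv2.resize(b,None,fx=2,fy=2,interpolation=2))
E
```

```text
top vase [ 0.5184 -0.1577] 0.0004
top mate [0.5338 0.1112] 0.0004
top bay_free 0.0233 435 ((0.6774492263793945, 0.11473871767520905), (0.1118670180439949, 0.06302350014448166), 5.739228248596191) [[0.6186000108718872, 0.1404999941587448], [0.6248999834060669, 0.07779999822378159], [0.736299991607666, 0.08900000154972076], [0.7300000190734863, 0.1517000049352646]]
top bay_taken 0.0234 411 ((0.5257884860038757, 0.12583133578300476), (0.11242798715829849, 0.06347699463367462), 9.121663093566895) [[0.4652999937534332, 0.14830000698566437], [0.47530001401901245, 0.08560000360012054], [0.5863000154495239, 0.10339999943971634], [0.5763000249862671, 0.16609999537467957]]
side vase [ 0.5169 -0.1584] 0.0004
side mate [0.5325 0.1104] 0.0006
side bay_free 0.0186 468 ((0.6765607595443726, 0.11235898733139038), (0.11180789768695831, 0.06544790416955948), 5.019991874694824) [[0.6179999709129333, 0.14010000228881836], [0.6237000226974487, 0.07490000128746033], [0.7350999712944031, 0.08470000326633453], [0.7293999791145325, 0.14980000257492065]]
side bay_taken 0.019 331 ((0.5246078968048096, 0.1230994164943695), (0.11157616972923279, 0.06456435471773148), 9.291059494018555) [[0.4643000066280365, 0.1459999978542328], [0.4747999906539917, 0.08219999819993973], [0.5849000215530396, 0.10019999742507935], [0.5745000243186951, 0.164000004529953]]
```

View pics/a.png

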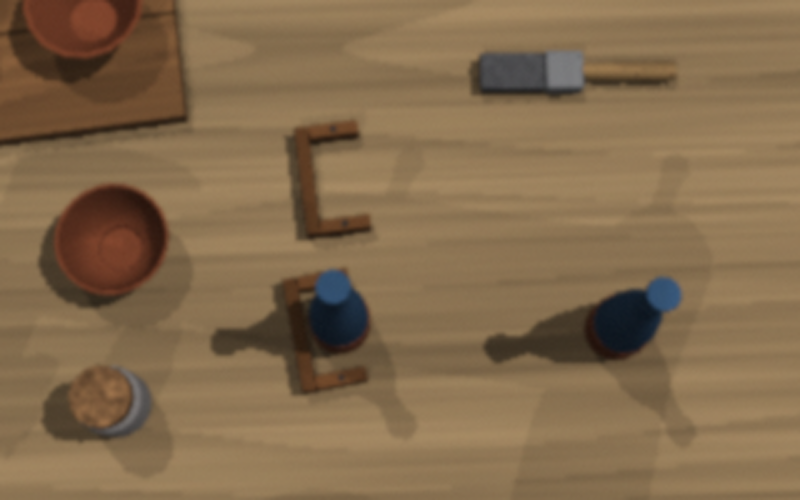

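View pics/b.png

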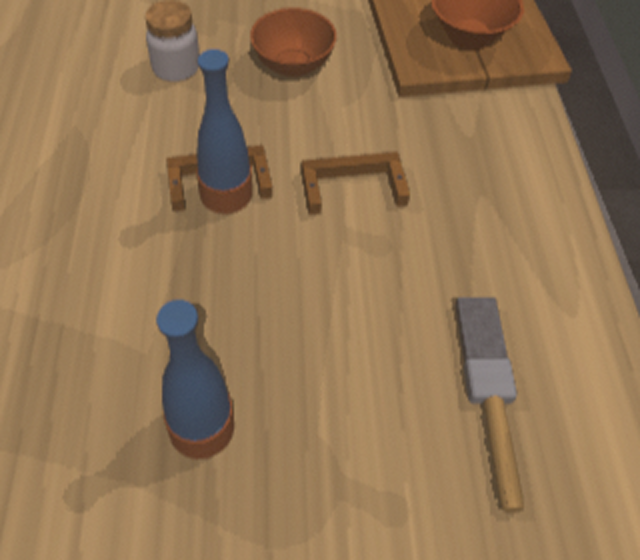

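The top view shows the loose vase's foot at about (612,330), the taken bay with its vase at (335,330) and the empty far bay at (335,180), opening to the right. The side view agrees. The fits put the vase at (0.518, -0.158), and bay_free's origin at about (0.678, 0.102) with its x axis heading about 95°.

The plan is to cradle the foot with the two fingertips 40 mm apart, leaned back 40°, and push.

apply_moves(commands=[[0,0,0.05,0,0,0,42],[0,0,0.05,0,0,0,42],[0.012,-0.042,0,0,0,-0.1,42],[0.012,-0.042,0,0,0,-0.1,42],[0.012,-0.042,0,0,0,-0.1,42],[0.012,-0.042,0,0,0,-0.1,42],[0.012,-0.042,0,0,0,-0.1,42],[0.012,-0.042,0,0,0,-0.1,42],[0.012,-0.042,0,0,0,-0.1,42],[0.012,-0.042,0,0,0,-0.1,42],[0.012,-0.042,0,0,0,-0.1,42],[0.012,-0.042,0,0,0,-0.1,42]])

```text
t: 2.6
eef_pos: [0.3513, 0.1858, 0.3149]
eef_rot: [3.14, -0.0, 1.774]
contact_force: [0.4, -0.2, 0.1]
finger_gap: 0.0398
finger_force: 0.0
```

apply_moves(commands=[[0.012,-0.042,0,0,0,-0.1,42],[0.012,-0.042,0,0,0,-0.1,42],[0.012,-0.042,0,0,0,-0.1,42],[0.012,-0.042,0,0,0,-0.1,42],[0.012,-0.042,0,0,0,-0.1,42],[0.012,-0.042,0,0,0,-0.1,42],[0.012,-0.042,0,0,0,-0.1,42],[0.012,-0.042,0,0,0,-0.1,42],[0.012,-0.042,0,0,0,-0.1,42],[0.012,-0.042,0,0,0,-0.1,42],[0,0,0,0,0,0,42]])

```text
t: 3.7
eef_pos: [0.4715, -0.2365, 0.3137]
eef_rot: [-3.141, 0.001, 0.772]
contact_force: [0.0, 0.7, 0.3]
finger_gap: 0.0397
finger_force: 0.0
```

apply_moves(commands=[[0,0,-0.03,0,0,0.1,42],[0,0,-0.03,0,0,0.1,42],[0,0,0,0.083,-0.056,0,42],[0,0,0,0.083,-0.056,0,42],[0,0,0,0.083,-0.056,0,42],[0,0,0,0.083,-0.056,0,42],[0,0,0,0.083,-0.056,0,42],[0,0,0,0.083,-0.056,0,42],[0,0,0,0.083,-0.056,0,42],[0,0,0,0,0,0,42]])

```text
t: 4.7
eef_pos: [0.47, -0.2328, 0.2526]
eef_rot: [-3.137, -0.702, 0.973]
contact_force: [-1.0, -0.4, 0.0]
finger_gap: 0.0394
finger_force: 0.0
```

```bash
cat >>h.py <<'E'
def tool():
    s=readout.get_state();M=R.from_euler('xyz',s["eef_rot"]).as_matrix()
    z=M[:,2];y=M[:,1]
    print("t",s["t"],"tcp",s["eef_pos"].round(4),"lean",np.degrees(np.arccos(-z[2])).round(1),"head",np.degrees(np.arctan2(z[1],z[0])).round(1),"y",y.round(3),"q",s["joint_positions"].round(2),"F",s["contact_force"].round(1),"gap",s["finger_gap"])
    return s,M
E
python3 -c "
from h import *
tool()
p=camera('side');cv2.imwrite('pics/c.png',p['pixels'])"
```

```text
t 4.7 tcp [ 0.47   -0.2328  0.2526] lean 40.2 head 56.1 y [ 0.828 -0.561 -0.004] q [-0.92 -0.11  1.94  0.66  1.58 -0.41] F [-1.  -0.4  0. ] gap 0.039427080771773454
```

View pics/c.png

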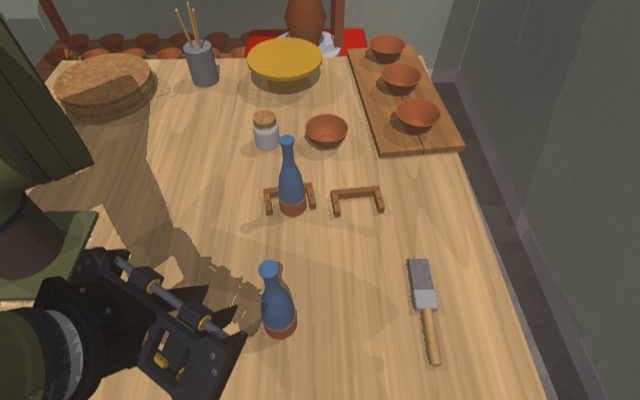

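The gripper is leaned back correctly behind the vase: its body is at (150,310) and the vase's foot at (280,325). Next I descend behind the foot.

apply_moves(commands=[[0,0,-0.035,0,0,0,42],[0,0,-0.035,0,0,0,42],[0,0,-0.035,0,0,0,42],[0,0,-0.035,0,0,0,42],[0,0,-0.035,0,0,0,42],[0,0,-0.03,0,0,0,42],[0,0,-0.02,0,0,0,42],[0,0,-0.01,0,0,0,42],[0,0,-0.005,0,0,0,42],[0,0,0,0,0,0,42]])

```text
t: 5.75
eef_pos: [0.4719, -0.2326, 0.0152]
eef_rot: [3.14, -0.7, 0.98]
contact_force: [-0.7, 0.1, 0.1]
finger_gap: 0.0402
finger_force: 0.0
```

```bash
python3 -c "
from h import *
s,M=tool()
f=M[:2,2]/np.linalg.norm(M[:2,2]);d=np.array([.5177,-.158])-s['eef_pos'][:2]
print('ahead',d@f,'left',f[0]*d[1]-f[1]*d[0])"
```

```text
t 5.75 tcp [ 0.4719 -0.2326  0.0152] lean 40.1 head 56.0 y [ 0.83  -0.558  0.001] q [-0.92  0.2   2.07  0.71  1.23 -0.69] F [-0.7  0.1  0.1] gap 0.04015147915265219
ahead 0.08744881798268199 left 0.0037057813988397442
```

apply_moves(commands=[[-0.003,0.002,-0.003,0,0,0,42],[0.0034,0.005,0,0,0,0,42],[0.0034,0.005,0,0,0,0,42],[0.0034,0.005,0,0,0,0,42],[0.0034,0.005,0,0,0,0,42],[0.0034,0.005,0,0,0,0,42],[0.0034,0.005,0,0,0,0,42],[0.0028,0.0041,0,0,0,0,42],[0.0028,0.0041,0,0,0,0,42],[0.0028,0.0041,0,0,0,0,42],[0.0028,0.0041,0,0,0,0,42],[0.0028,0.0041,0,0,0,0,42]])

```text
t: 6.95
eef_pos: [0.5028, -0.1801, 0.0115]
eef_rot: [3.141, -0.7, 0.978]
contact_force: [-3.0, -2.5, 0.9]
finger_gap: 0.04
finger_force: 1.5
```

```bash
cat >>h.py <<'E'
from scipy.optimize import least_squares
def prof(z): return np.interp(z,[0,.04,.0401,.07,.1,.13,.15,.182,.2],[.03,.03,.0285,.027,.023,.014,.0105,.0105,.0145])
O=np.array([.6781,.1016]);D=np.array([-.0941,.9956])
def vase(guess,names=("top","side"),save=None):
    s,M=tool();f=M[:2,2]/np.linalg.norm(M[:2,2])
    for n in names:
        p=camera(n);W=cloud(p)
        if save: cv2.imwrite(f"pics/{save}_{n}.png",p["pixels"])
        for d in spotter.silhouettes(p,"vase"):
            m=cv2.erode(d["mask"].astype(np.uint8),np.ones((3,3)))>0
            q=W[m&(p["z_map"]>0)];q=q[(q[:,2]>.045)&(q[:,2]<.18)&(np.hypot(*(q[:,:2]-guess).T)<.06)]
            if len(q)<50: continue
            g=least_squares(lambda c:np.hypot(q[:,0]-c[0],q[:,1]-c[1])-prof(q[:,2]),np.median(q[:,:2],0),loss="soft_l1",f_scale=.002)
            v=g.x;e=v-s["eef_pos"][:2];b=v-O
            print(n,round(d["conf"],2),len(q),v.round(4),"res",np.median(abs(g.fun)).round(4),"ahead",(e@f).round(4),"left",(f[0]*e[1]-f[1]*e[0]).round(4),"bay x",(b@D).round(4),"y",(D[0]*b[1]-D[1]*b[0]).round(4));break
E
python3 -c "
from h import *
vase((.52,-.155))"
```

```text
t 6.95 tcp [ 0.5028 -0.1801  0.0115] lean 40.1 head 56.0 y [ 0.829 -0.559  0.001] q [-0.81  0.18  2.1   0.76  1.16 -0.63] F [-3.  -2.5  0.9] gap 0.04003168698331112
top 0.62 440 [ 0.52   -0.1558] res 0.0004 ahead 0.0298 left -0.0006 bay x -0.2414 y 0.1817
side 0.62 1137 [ 0.519 -0.156] res 0.0004 ahead 0.0291 left 0.0001 bay x -0.2415 y 0.1826
```

apply_moves(commands=[[0.003,0.003,0,0,0,0,42],[0.006,0.0059,0,0,0,0.01,42],[0.006,0.0059,0,0,0,0.01,42],[0.006,0.0059,0,0,0,0.01,42],[0.006,0.0059,0,0,0,0.01,42],[0.006,0.0059,0,0,0,0.01,42],[0.006,0.0059,0,0,0,0.01,42],[0.006,0.0059,0,0,0,0.01,42],[0.006,0.0059,0,0,0,0.01,42],[0.003,0.003,0,0,0,0.01,42]])

```text
t: 8.15
eef_pos: [0.5572, -0.1262, 0.0116]
eef_rot: [3.141, -0.701, 1.069]
contact_force: [-1.8, -2.5, 1.2]
finger_gap: 0.0399
finger_force: 1.7
```

```bash
python3 -c "
from h import *
vase((.57,-.10),save='d')"
```

```text
t 8.15 tcp [ 0.5572 -0.1262  0.0116] lean 40.2 head 61.2 y [ 0.877 -0.481  0.   ] q [-0.66  0.24  2.03  0.78  1.14 -0.59] F [-1.8 -2.5  1.2] gap 0.03993696977433013
top 0.91 423 [ 0.5721 -0.1006] res 0.0005 ahead 0.0296 left -0.0008 bay x -0.1914 y 0.1246
```

View pics/d_side.png

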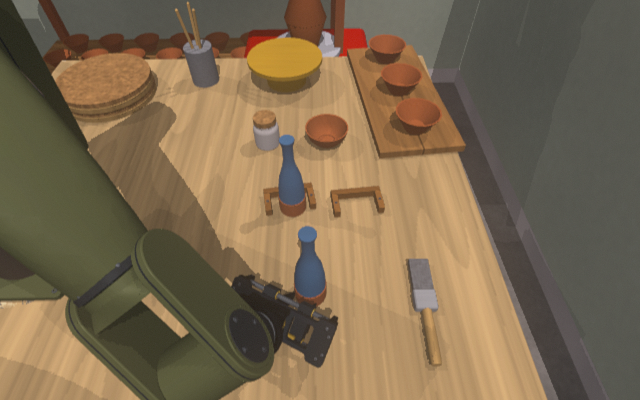

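The vase is cradled well: its foot is at (312,290), it stands upright, and the gripper is behind it. I keep pushing and turn gradually.

apply_moves(commands=[[0.003,0.003,0,0,0,0,42],[0.0063,0.006,0,0,0,0.015,42],[0.0063,0.006,0,0,0,0.015,42],[0.0063,0.006,0,0,0,0.015,42],[0.0063,0.006,0,0,0,0.015,42],[0.0063,0.006,0,0,0,0.015,42],[0.0063,0.006,0,0,0,0.015,42],[0.0063,0.006,0,0,0,0.015,42],[0.0063,0.006,0,0,0,0.015,42],[0.0063,0.006,0,0,0,0.015,42],[0.0063,0.006,0,0,0,0.015,42],[0.0063,0.006,0,0,0,0.015,42]])

```text
t: 9.55
eef_pos: [0.6295, -0.0573, 0.0116]
eef_rot: [3.141, -0.701, 1.234]
contact_force: [-2.9, -2.1, 1.3]
finger_gap: 0.0402
finger_force: 2.0
```

```bash
python3 -c "
from h import *
vase((.64,-.03))"
```

```text
t 9.55 tcp [ 0.6295 -0.0573  0.0116] lean 40.2 head 70.7 y [ 0.944 -0.33   0.   ] q [-0.48  0.35  1.89  0.77  1.16 -0.56] F [-2.9 -2.1  1.3] gap 0.04017440629364355
side 0.87 1061 [ 0.6399 -0.0298] res 0.0005 ahead 0.0294 left -0.0007 bay x -0.1272 y 0.0504
```

apply_moves(commands=[[0.0035,0.0035,0,0,0,0.0,42],[0.0065,0.0064,0,0,0,0.025,42],[0.0065,0.0064,0,0,0,0.025,42],[0.0065,0.0064,0,0,0,0.025,42],[0.006,0.0064,0,0,0,0.025,42],[0.005,0.007,0,0,0,0.025,42],[0.0036,0.0075,0,0,0,0.025,42],[0.0036,0.0075,0,0,0,0.025,42],[0.0036,0.0075,0,0,0,0.025,42],[0.0036,0.0075,0,0,0,0.025,42]])

```text
t: 10.75
eef_pos: [0.6776, 0.0089, 0.0116]
eef_rot: [3.141, -0.701, 1.46]
contact_force: [-0.8, -2.5, -0.1]
finger_gap: 0.04
finger_force: 1.7
```

```bash
python3 -c "
from h import *
vase((.68,.033),save='e')"
```

```text
t 10.75 tcp [0.6776 0.0089 0.0116] lean 40.2 head 83.6 y [ 0.994 -0.111  0.   ] q [-0.34  0.47  1.72  0.73  1.24 -0.58] F [-0.8 -2.5 -0.1] gap 0.0399625625944263
top 0.89 454 [0.682  0.0376] res 0.0005 ahead 0.029 left -0.0012 bay x -0.0641 y 0.0021
side 0.74 446 [0.6812 0.0381] res 0.0006 ahead 0.0294 left -0.0003 bay x -0.0635 y 0.0029
```

View pics/e_side.png

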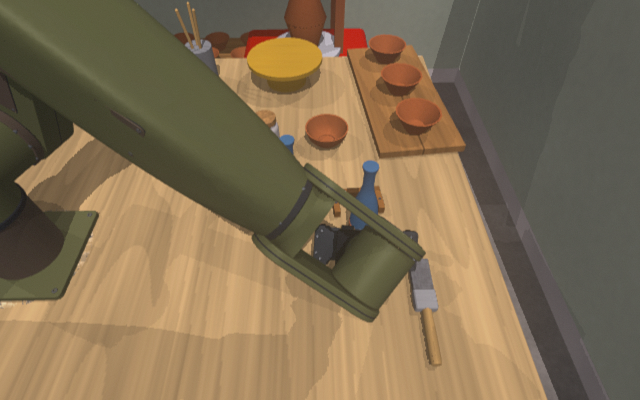

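The arm hides part of the bay here. The vase neck at (368,190) is in line with the bay mouth, and the fit gives x = -64 mm, y = +2 mm. The arm is clear of the mate. I push straight in.

apply_moves(commands=[[0.0003,0.003,0,0,0,0.02,42],[0.0003,0.006,0,0,0,0.02,42],[0.0003,0.006,0,0,0,0.02,42],[0.0003,0.006,0,0,0,0.02,42],[0.0003,0.006,0,0,0,0.02,42],[0.0002,0.006,0,0,0,0.02,42],[0,0.006,0,0,0,0.02,42],[0,0.006,0,0,0,0.02,42],[0,0.006,0,0,0,0.02,42],[0,0.003,0,0,0,0,42]])

```text
t: 11.95
eef_pos: [0.6791, 0.063, 0.0116]
eef_rot: [3.141, -0.701, 1.639]
contact_force: [0.8, -3.3, 1.1]
finger_gap: 0.0404
finger_force: 1.7
```

```bash
python3 -c "
from h import *
vase((.68,.09))"
```

```text
t 11.95 tcp [0.6791 0.063  0.0116] lean 40.2 head 93.9 y [0.998 0.068 0.   ] q [-0.26  0.51  1.67  0.69  1.3  -0.63] F [ 0.8 -3.3  1.1] gap 0.040351511427467186
top 0.9 451 [0.6784 0.0919] res 0.0005 ahead 0.0288 left -0.0012 bay x -0.0097 y 0.0006
side 0.94 483 [0.6774 0.0914] res 0.0006 ahead 0.0285 left -0.0002 bay x -0.0101 y 0.0017
```

apply_moves(commands=[[-0.0002,0.002,0,0,0,0,42],[-0.0002,0.002,0,0,0,0,42],[-0.0002,0.002,0,0,0,0,42],[-0.0001,0.001,0,0,0,0,42],[-0.0001,0.001,0,0,0,0,42]])

```text
t: 12.65
eef_pos: [0.6783, 0.0702, 0.0117]
eef_rot: [3.141, -0.701, 1.638]
contact_force: [-0.8, -2.4, 1.0]
finger_gap: 0.0397
finger_force: 1.5
```

apply_moves(commands=[[-0.0001,0.001,0,0,0,0,42],[-0.0001,0.001,0,0,0,0,42]])

```text
t: 12.85
eef_pos: [0.6781, 0.0723, 0.0116]
eef_rot: [3.141, -0.701, 1.638]
contact_force: [1.4, -3.2, 0.8]
finger_gap: 0.0399
finger_force: 1.5
```

Not against the stop yet, as the force is only the sliding friction.

apply_moves(commands=[[-0.0001,0.001,0,0,0,0,42],[0,0.0005,0,0,0,0,42],[0,0,0,0,0,0,42]])

```text
t: 13.15
eef_pos: [0.6781, 0.0735, 0.0117]
eef_rot: [3.141, -0.7, 1.638]
contact_force: [0.8, -5.2, 1.0]
finger_gap: 0.0402
finger_force: 2.2
```

```bash
python3 -c "
from h import *
vase((.68,.1))"
```

```text
t 13.15 tcp [0.6781 0.0735 0.0117] lean 40.1 head 93.8 y [0.998 0.067 0.001] q [-0.24  0.5   1.67  0.69  1.29 -0.62] F [ 0.8 -5.2  1. ] gap 0.040158132432512914
top 0.95 420 [0.6773 0.1022] res 0.0005 ahead 0.0288 left -0.0011 bay x 0.0007 y 0.0007
side 0.95 520 [0.6762 0.1015] res 0.0006 ahead 0.0281 left 0.0 bay x 0.0 y 0.0019
```

apply_moves(commands=[[0,0.0007,0,0,0,0,42],[0,0,0,0,0,0,42]])

```text
t: 13.55
eef_pos: [0.6781, 0.0737, 0.0116]
eef_rot: [3.141, -0.7, 1.638]
contact_force: [0.5, -6.3, 1.6]
finger_gap: 0.0398
finger_force: 3.2
```

The force rises with no further travel, so the foot is against the stop. I back off straight.

apply_moves(commands=[[0.0002,-0.002,0,0,0,0,42],[0.0005,-0.005,0,0,0,0,42],[0.001,-0.01,0,0,0,0,42],[0.001,-0.01,0,0,0,0,42],[0.001,-0.015,0,0,0,0,42],[0.001,-0.02,0,0,0,0,42],[0,-0.02,0.005,0,0,0,42],[0,-0.01,0.02,0,0,0,42],[0,0,0.02,0,0,0,42],[0,0,0,0,0,0,42]])

```text
t: 14.55
eef_pos: [0.6853, -0.0193, 0.0611]
eef_rot: [3.132, -0.699, 1.642]
contact_force: [0.8, -0.1, 0.3]
finger_gap: 0.04
finger_force: 0.0
```

```bash
python3 -c "
from h import *
vase((.68,.1),save='f')
cv2.imwrite('pics/g.png',cv2.resize(cv2.imread('pics/f_top.png')[100:300,170:490],None,fx=2.5,fy=2.5))"
```

```text
t 14.55 tcp [ 0.6853 -0.0193  0.0611] lean 40.0 head 93.3 y [0.998 0.065 0.007] q [-0.36  0.49  1.6   0.64  1.42 -0.65] F [ 0.8 -0.1  0.3] gap 0.040022513260124015
top 0.79 445 [0.6774 0.1023] res 0.0005 ahead 0.1219 left 0.001 bay x 0.0008 y 0.0006
side 0.55 158 [0.6762 0.1009] res 0.0005 ahead 0.1206 left 0.0023 bay x -0.0005 y 0.002
```

View pics/g.png

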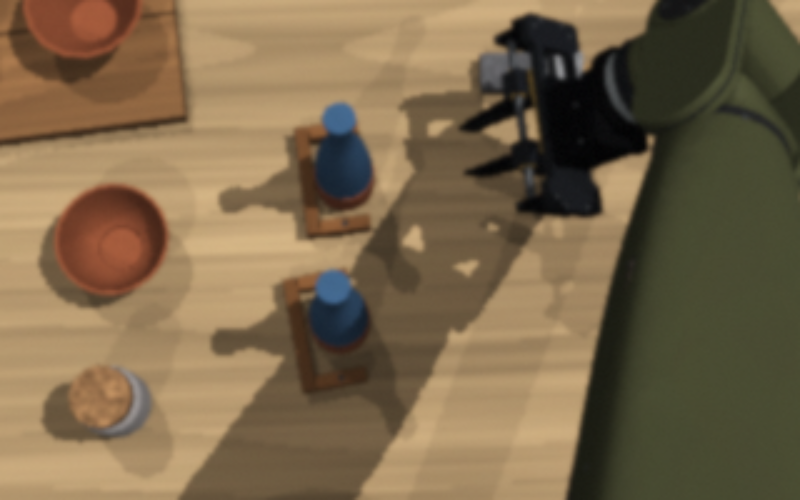

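The loose vase stands upright in the far bay with its foot near (345,185), as deep as the other vase stands in its bay. The rest of the bench is unmoved and the gripper is clear, so I hand in.

```bash
python3 -c "
from h import *
print(env.finish_job())"
```

```text
the job is handed in; nothing more can be done
None
```

The vase stands upright in the free bay, pushed up against the back stop, with the arm clear and nothing else visibly moved; the job is handed in, and no verdict came back.

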